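# Present a sample bottle to the label-check stand and hold the spring gauge arm at its stop

### The arm

A 7-joint arm with a two-finger parallel gripper is mounted at the origin on a cart in front of the work surface, level with it; the furniture and walls round the work are solid. World frame = base frame: x ahead of the robot, y to its left, z up, the work surface at z = 0. Lengths are in m, angles in rad, forces in N, time in s.
With the tool pointing down it reaches from about 0.4 to 0.875 m from the base axis. Payload 19.3 kg.
Tool frame: the origin (TCP) lies at the very end of the fingers, on their centre line; the grasp point (between the pads) lies 19 mm behind it; x points along the fingers, y is the direction in which the jaws open and shut, and the axes are right-handed (so a half turn about x gives the same grasp; the last joint's range is limited). The gripper opens to 85 mm and grips with 20 to 120 N. Pads are 22 mm wide; open, the fingers measure 114 mm over their backs; the gripper's body (76 mm by 85 mm) begins 54 mm behind the grasp point. The pads swing forward as they close: fully open they stand 13 mm farther back than shut.
Start: joints at [-1.197, 0.521, -0.036, 1.599, 0.021, 1.021, -0.113], TCP at [0.268, 0.564, 0.231] pointing down, gripper open.
Joint ranges: [-2.91, 2.91], [-0.3, 2.13], [-1.5, 1.42], [0.17, 2.43], [-1.26, 4.41], [0.16, 1.93], [-2.52, 2.52]. Speed limits (rad/s): [1.89, 1.89, 2.39, 2.39, 3.01, 3.01, 3.01].

### API

Orientations are given as [roll, pitch, yaw] about the fixed x, y, z axes, in that order (R = Rz(yaw) Ry(pitch) Rx(roll)).
In Python, from workcell import bot, grab_frame, job_done gives the robot as it stands.
- The arm moves only by the shell command python3 -m pendant 'ROWS' [OPENING] [FORCE]. ROWS is JSON, a list of rows, each a list of 4 numbers: the shift along the tool's x, y, z in mm, then the turn about the tool's x in degrees. A call has 1 to 12 rows; each row shifts and turns the commanded pose from where the row before left it, along the tool's axes as they then stand; what a row does not reach is not made up. A row lasts 1/8 s, in which the tool goes at most 62.5 mm and 10.7 degrees, less where a joint would pass 70% of its speed; a pose out of reach is approached as far as the arm can. A call is refused whole if a number of a shift passes 62.5 or a number of a turn 10.7, either way. A call with a gripper value outside its range is refused whole. OPENING is the opening, from -1 (shut) to 1 (fully open), set as the call begins (- or left out, the last holds). The fingers move at their own pace and stop on an object; FORCE is the grip in N (left out, the last holds). Time passes only in rows, so rows that do not move let the fingers close. It gives the time, the measured TCP pose, the force and the opening at its end, in the units of the state.
- bot.observe(): the state, without advancing time (a new reading comes with each control period).
- grab_frame(name): name is "scene" or "top" or "wrist"; returns a dict with "img" (480x640x3 uint8, red, green, blue), "fovy" (degrees; the focal length in pixels is half the picture's height over the tangent of half this angle, whatever the lens; pixels are square), "cx", "cy" (the principal point, pixels), "k1" (the pictures are not rectified: a ray, as slopes to the right and down, at radius r is drawn at 1 + k1 r^2 times it, then the intrinsics apply), "R" (3x3) and "t" (3): a world point X has camera coordinates R X + t. Camera axes: x right, y down, z forward; pixel columns grow to the right and rows downward; lengths in m; the calibration is good to about 2 mm. A picture is of the moment at which its call begins. There is no depth.
- job_done(): hands the job in, once; it reports no verdict.
The state is a dict: "clock": time; "qpos": joint angles; "qd": joint speeds; "joint_efforts": joint torques, N m; "position": TCP position; "tool_rot": TCP orientation; "force": force on the tool from outside, world axes, zero at the start; "moment": the same for the moment, N m; "grip_width": finger opening in m.
Only numpy, scipy, OpenCV 4.12 (cv2) and the standard library are available. Lean on these libraries where they do the work, as an engineer would, in place of code of your own. Each camera call takes 0.05 s, during which the arm holds its last target.

### The job

Stand the green-capped sample bottle in the round nest of the label-check stand with its label squarely facing the yellow index mark (the white stripe on the cap points the same way as the label); set it down, do not drop it, and let it go. Then, with the gripper fingers, swing the spring-loaded blue gauge arm (red knob on its end) round against its spring until it is wound fully to its stop, so the gauge frame stands in front of the label, and finish still holding it there: the program ends with the arm held at the stop. Leave the two other bottles where they stand.

Things in the scene. Friction and masses are not known exactly. Their poses are not given: they have to be found in the camera images.
- sample_mid (a point): Centre of the sample bottle, 59 mm above its underside, z up: loose dark amber bottle, green cap, 68 mm in diameter, 118 mm tall, about 0.24 kg. The cap, 43 mm in diameter, spans 44 to 59 mm above this point; the shoulder under it is wider, so fingers on the cap stay above that. A white stripe on the cap runs from its middle toward the side with the paper label.
- sample_label (a point): Middle of the label's face on the sample bottle: 34 mm from the bottle's axis, 14 mm below sample_mid. The level direction from sample_mid to this point is the way the label faces.
- nest (a point): Centre of the nest floor of the fixed stand (grey base 165 x 225 mm), 6 mm above the table; z up. The nest is a black ring, 75 mm inside, 87 mm outside, its rim 12 mm above this point; the seated bottle has 3.5 mm of play all round and its sample_mid is 59 mm above this point. The index mark lies on this point's -x axis, the pivot post on its +y side.
- mark (a point): Middle of the yellow index bar on the base, 55 mm from the nest's centre along the nest's -x axis. The label must face from the nest's centre toward this point.
- pivot (a point): Point on the upright pivot axis of the gauge arm, at the arm's mid-height, 115 mm above the table; in the nest's frame x = -75 mm, y = +120 mm. The fixed post is 22 mm thick.
- knob (a point): Middle of the upright round red knob on the gauge arm: 16 mm in diameter, from 125 to 165 mm above the table, this point at 147 mm, 120 mm from the pivot axis. It does not spin; it moves with the arm on a level arc. Below the blue arm (top at 119 mm) hangs an aluminium frame, 59 mm wide. At the stop the knob is in the nest's frame at x = -75 mm, y = 0.
- gauge_arm (a joint): Angle of the gauge arm, rad: 0 at rest, 1.2 at the hard stop; grows counterclockwise seen from above, bringing the knob over the index mark's line. A spring pulls it back to 0 when let go: about 3.5 N at the knob at rest, 7.5 N at the stop.
- neighbour_a_mid (a point): Centre (half-way up) of another bottle of the same size with a blue cap: leave it.
- neighbour_b_mid (a point): Centre (half-way up) of another bottle of the same size with an orange cap: leave it.
Things that resemble listed ones, but are neither listed nor needed, are in the scene too. Leave any purple or turquoise look-alike of the part that bears sample_mid alone.

How it is judged:
On the way:
1. the sample bottle stands in the nest, label facing the index mark, let go (horizontal distance between sample_mid and nest below 0.007 m and z of sample_mid in the frame of nest between 0.052 and 0.063 m and angle between sample_mid's own z axis and vertical below 0.08 rad and y of sample_label in the frame of nest between -0.01 and 0.01 m and x of sample_label in the frame of nest below -0.02 m and contact force between the fingers and sample below 0.1 N), for 0.2 s.
At the end, for the whole second after the job is handed in: Sample bottle upright on the nest floor (within 7 mm of centre), untouched by the fingers, label centre within 10 mm of the mark's line on the mark's side (about 15 degrees); gauge arm within 0.06 rad of its stop, still, held by the fingers with over 2 N (all of step 1 and value of joint gauge_arm above 1.14 rad and velocity of joint gauge_arm between -0.15 and 0.15 rad/s and contact force between the fingers and gauge_arm above 2 N); the arm keeps its last pose, push and grip.
It fails at once if the sample bottle is dropped: in the air more than 30 mm above the table with nothing touching it (height (world z) of sample_mid above 0.089 m and contact force between sample and anything else below 0.02 N).
It fails at once if the sample bottle is tipped over (angle between sample_mid's own z axis and vertical above 0.6 rad).
It fails at once if another bottle is pushed away or tipped (distance of any of neighbour_a_mid, neighbour_b_mid from where it was at the start of the episode above 0.02 m).
It also fails if it takes over 48 s, if anything falls off the work surface, if the arm or the gripper's body presses on something with over 40 N, if the wrist force passes 120 N, or if a joint passes its speed limit or range.

## Working session

There is one attempt and no reset: what is moved stays moved. The work goes in short steps, Python scripts to look and compute and a shell command to move; the robot and the scene stay as the last step left them, time stands still between calls to the robot, and variables do not carry over. Pictures are saved under pics/ and viewed, and the job is handed in when it is done.

```bash
ls; mkdir -p pics; cat > h.py <<'E'
import numpy as np,cv2
from workcell import bot, grab_frame, job_done
def snap(n,tag):
    f=grab_frame(n); cv2.imwrite(f'pics/{tag}.png',f['img'][:,:,::-1]); np.savez(f'pics/{tag}.npz',**f); return f
def ray(f,u,v):
    h=f['img'].shape[0]; F=h/2/np.tan(np.radians(float(f['fovy']))/2)
    K=np.array([[F,0,float(f['cx'])],[0,F,float(f['cy'])],[0,0,1]])
    x,y=(u-K[0,2])/F,(v-K[1,2])/F
    a,b=x,y
    for _ in range(50):
        s=1+float(f['k1'])*(a*a+b*b); a,b=x/s,y/s
    R=f['R'];t=f['t']; return -R.T@t, R.T@np.array([a,b,1.])
def at_z(f,u,v,z):
    c,d=ray(f,u,v); return c+d*(z-c[2])/d[2]
def proj(f,X):
    h=f['img'].shape[0]; F=h/2/np.tan(np.radians(float(f['fovy']))/2)
    p=f['R']@np.array(X)+f['t']; a,b=p[0]/p[2],p[1]/p[2]; s=1+float(f['k1'])*(a*a+b*b)
    return F*a*s+float(f['cx']),F*b*s+float(f['cy'])
def load(tag): return dict(np.load(f'pics/{tag}.npz'))
def crop(tag,x0,y0,x1,y1,k,out):
    im=cv2.imread(f'pics/{tag}.png')[y0:y1,x0:x1]; cv2.imwrite(f'pics/{out}.png',cv2.resize(im,None,fx=k,fy=k,interpolation=cv2.INTER_CUBIC))
E
python3 - <<'E'
from h import *
for n in ['scene','top','wrist']:
    f=snap(n,n+'0'); print(n,f['fovy'],f['k1'],-f['R'].T@f['t'])
print(bot.observe())
E
```

```text
pics
scene 45.74693083107815 -0.16849842091869877 [1.4384243  0.62260412 1.11341028]
top 53.12456323367477 0.02922704116179463 [ 4.33380795e-01 -9.06520969e-04  1.20496478e+00]
wrist 68.33812851536715 -0.04942033076722192 [0.20421066 0.59449171 0.3743354 ]
{'clock': 0.15, 'qpos': array([-1.19718945,  0.52189163, -0.03631563,  1.59982001,  0.02119731,
        1.02112944, -0.11282815]), 'qd': array([-0.00034818, -0.00055348,  0.00167333, -0.00142183,  0.00157473,
        0.00090058,  0.00057494]), 'joint_efforts': array([ 1.25809573e-03, -9.27390933e+01,  1.98025413e+00, -3.70057333e+01,
        1.78616942e-02,  6.25361790e-03, -5.74937235e-05]), 'position': array([0.26829251, 0.56422367, 0.23086946]), 'tool_rot': array([-1.49981339,  1.5699327 , -1.9436734 ]), 'force': array([0.31014681, 0.02336108, 1.31439978]), 'moment': array([0.01621316, 0.02750784, 0.01288211]), 'grip_width': 0.08578187013488371}
```

View pics/scene0.png

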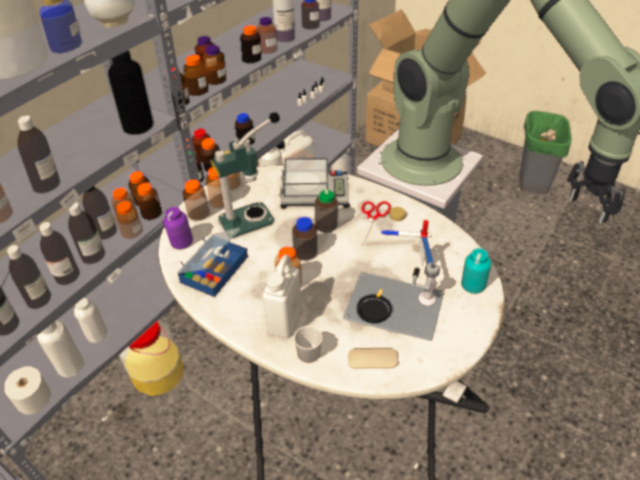

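View pics/top0.png

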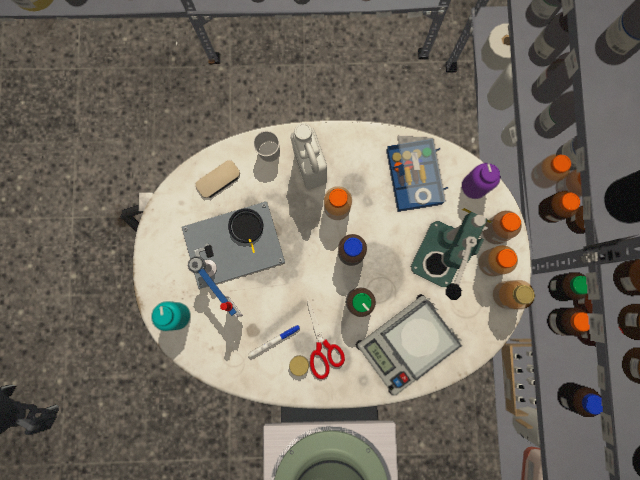

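View pics/wrist0.png

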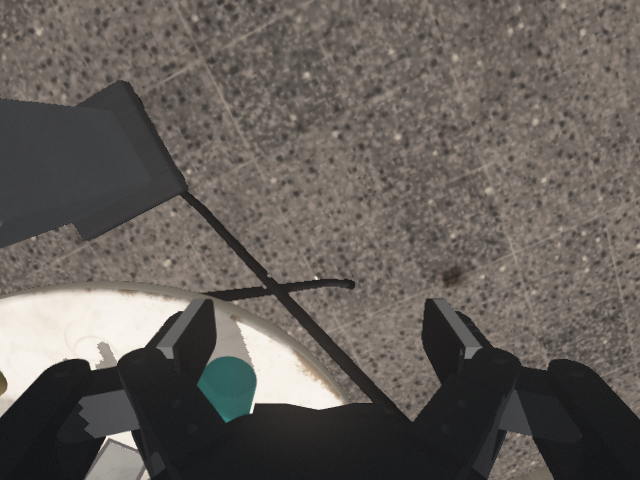

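```bash
python3 - <<'E'
from h import *
crop('top0',320,180,420,330,5,'c1'); crop('top0',170,190,310,330,5,'c2')
E
```

```text
(no output)
```

View pics/c1.png

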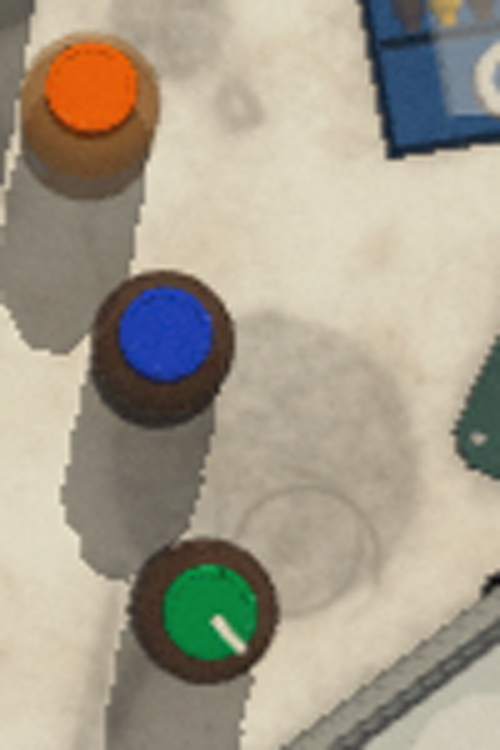

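View pics/c2.png

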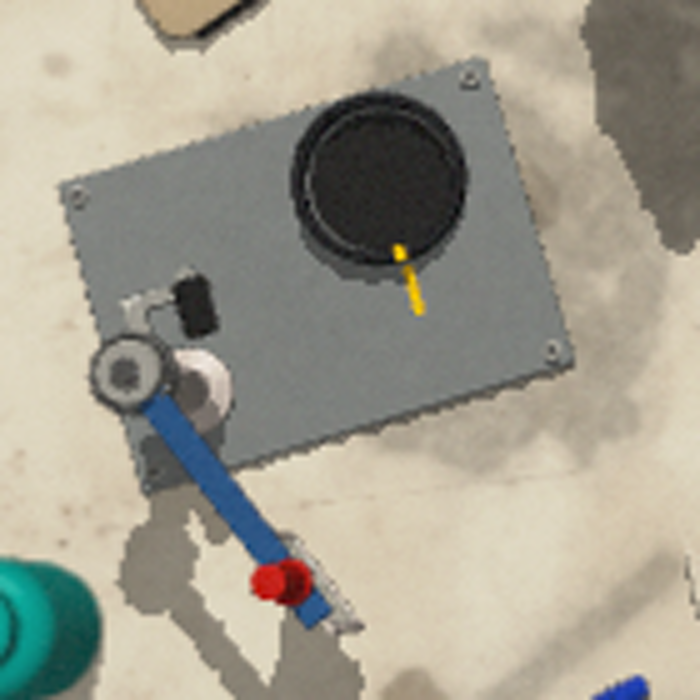

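```bash
python3 - <<'E'
from h import *
f=load('top0')
c=lambda x,y,ox,oy:(x/5+ox-.4,y/5+oy-.4)
P=lambda x,y,z:at_z(f,*c(x,y,170,190),z).round(4)
Q=lambda x,y,z:at_z(f,*c(x,y,320,180),z).round(4)
print('cap',Q(210,612,.118),'stripe',Q(213,618,.118),Q(243,652,.118))
print('capL/R',Q(163,612,.118),Q(258,612,.118))
print('blue',Q(166,335,.118),'orange',Q(92,87,.118))
for s in [(77,195),(470,78),(552,350),(147,493),(60,185),(485,57),(575,362)]: print('base',P(*s,.006))
print('ring L R T B', P(292,180,.018),P(467,180,.018),P(379,93,.018),P(379,266,.018))
print('mark',P(398,245,.006),P(420,313,.006))
print('pivcap',P(128,373,.125),'knobtop',P(268,582,.165), 'teal',at_z(f,170,316,.1))
E
```

```text
cap [ 0.4384 -0.0799  0.118 ] stripe [ 0.4357 -0.0811  0.118 ] [ 0.4203 -0.0941  0.118 ]
capL/R [ 0.4389 -0.0588  0.118 ] [ 0.4379 -0.1015  0.118 ]
blue [ 0.5642 -0.0639  0.118 ] orange [ 0.6804 -0.0332  0.118 ]
base [0.6333 0.3513 0.006 ]
base [0.689 0.153 0.006]
base [0.5492 0.113  0.006 ]
base [0.4826 0.3147 0.006 ]
base [0.6386 0.3599 0.006 ]
base [0.6997 0.1453 0.006 ]
base [0.5429 0.1016 0.006 ]
ring L R T B [0.6365 0.2408 0.018 ] [0.6345 0.1534 0.018 ] [0.6798 0.1972 0.018 ] [0.5921 0.1975 0.018 ]
mark [0.6041 0.1899 0.006 ] [0.5694 0.179  0.006 ]
pivcap [0.5318 0.2925 0.125 ] knobtop [0.4368 0.2207 0.165 ] teal [0.41754379 0.35477444 0.1       ]
```

```bash
python3 - <<'E'
from h import *
crop('scene0',280,180,360,270,7,'c3')
f=load('scene0')
for z in (0,.059,.08,.103,.118): 
    u,v=proj(f,(.4384,-.08,z)); print(z,((u-280+.4)*7,(v-180+.4)*7))
from scipy.spatial.transform import Rotation as R
o=bot.observe(); M=R.from_euler('xyz',o['tool_rot']).as_matrix(); print(M.round(3))
E
```

```text
0 (np.float64(328.8403825798196), np.float64(314.1046154783536))
0.059 (np.float64(327.0799985550052), np.float64(206.44883356586743))
0.08 (np.float64(326.4299423575721), np.float64(166.84370850944134))
0.103 (np.float64(325.70327095960977), np.float64(122.66515323191436))
0.118 (np.float64(325.220884935731), np.float64(93.39296125020995))
[[-0.     0.429  0.903]
 [-0.001  0.903 -0.429]
 [-1.    -0.001  0.   ]]
```

View pics/c3.png

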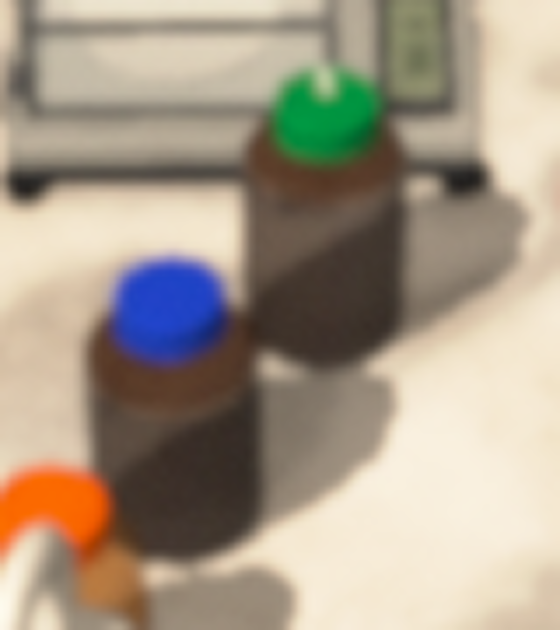

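```bash
python3 -m pendant '[[0,-36,30,0],[0,-36,30,0],[0,-36,30,0],[0,-36,30,0],[0,-36,30,0],[0,-36,30,0],[0,-36,30,0],[0,-36,30,0],[0,-36,30,0],[0,-36,30,0],[0,-36,30,0],[0,-36,30,0]]' 0.5 40
```

```text
clock: 1.65
position: [0.4082, 0.0182, 0.2314]
tool_rot: [0.798, 1.57, 0.354]
force: [0.2, 1.6, -0.3]
grip_width: 0.0639
```

```bash
cat >> h.py <<'E'
from scipy.spatial.transform import Rotation as Rot
def go(x,y,z,yaw=None):
    o=bot.observe(); M=Rot.from_euler('xyz',o['tool_rot']).as_matrix(); d=np.array([x,y,z])-o['position']
    th=np.degrees(np.arctan2(M[1,1],M[0,1]))
    print('clk',o['clock'],'pos',o['position'].round(4),'yaw',th.round(2),'q',o['qpos'].round(2),'F',o['force'].round(1),'w',round(o['grip_width'],4))
    print('tool shift mm',(M.T@d*1000).round(1), 'turn', None if yaw is None else round(th-yaw,1))
    if yaw is not None:
        a=np.radians(yaw); N=np.array([[0,np.cos(a),np.sin(a)],[0,np.sin(a),-np.cos(a)],[-1,0,0]]); print('after turn shift',(N.T@d*1000).round(1))
E
python3 -c "
from h import *
go(.4384,-.08,.231,0)"
```

```text
clk 1.65 pos [0.4082 0.0182 0.2314] yaw 64.58 q [-0.38  0.18  0.22  2.14 -0.05  0.83  1.  ] F [ 0.2  1.6 -0.3] w 0.0639
tool shift mm [  0.4 -75.7  69.5] turn 64.6
after turn shift [ 0.4 30.2 98.2]
```

```bash
python3 -m pendant '[[0,0,0,10],[0,0,0,10],[0,0,0,10],[0,0,0,10],[0,0,0,10],[0,0,0,10],[0,0,0,4.6],[0,10,33,0],[0,10,33,0],[0,10,32,0],[0,0,0,0],[0,0,0,0]]'
python3 -c "
from h import *
go(.4384,-.08,.231,0)
snap('wrist','w1');snap('top','t1')"
```

```text
clock: 3.15
position: [0.4377, -0.0779, 0.2311]
tool_rot: [-1.902, 1.57, 2.81]
force: [-0.4, 0.2, 0.5]
grip_width: 0.0638
clk 3.15 pos [ 0.4377 -0.0779  0.2311] yaw -0.03 q [-0.33  0.25  0.44  2.07 -0.14  0.85  0.2 ] F [-0.4  0.2  0.5] w 0.0638
tool shift mm [0.1 0.7 2.1] turn -0.0
after turn shift [0.1 0.7 2.1]
```

View pics/w1.png

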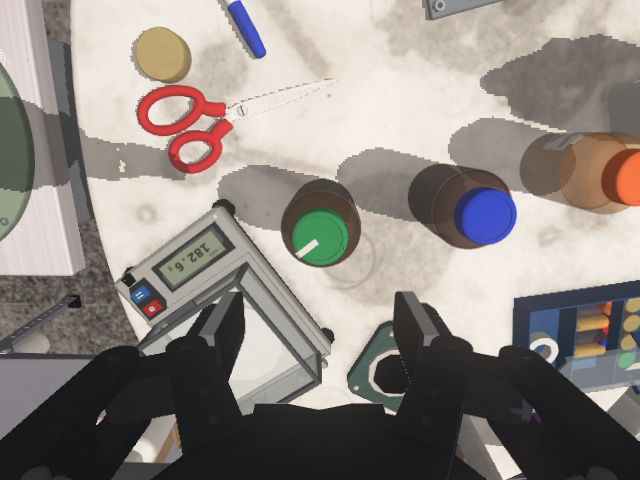

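```bash
python3 - <<'E'
from h import *
crop('w1',270,170,370,280,6,'c4')
f=load('w1'); g=f['img'].astype(int)
m=((g[:,:,1]>g[:,:,0]+40)&(g[:,:,1]>g[:,:,2]+15)).astype(np.uint8); m[:170]=0;m[280:]=0;m[:,:270]=0;m[:,370:]=0
cs=max(cv2.findContours(m,0,2)[0],key=cv2.contourArea); print(cv2.minEnclosingCircle(cs),cv2.boundingRect(cs))
E
```

```text
((320.0742492675781, 236.24803161621094), 28.473684310913086) (292, 210, 56, 55)
```

View pics/c4.png

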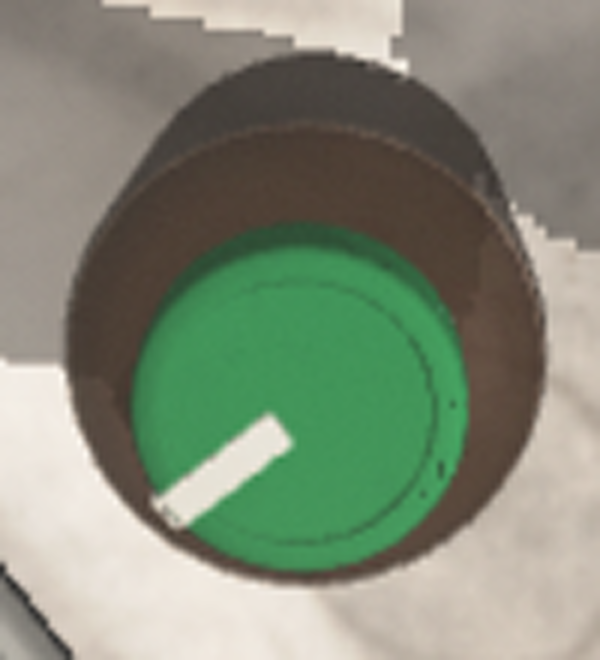

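```bash
python3 - <<'E'
from h import *
f=load('w1'); C=lambda x,y:at_z(f,x/6+270-.4,y/6+170-.4,.118)
c=C(300,406);a=C(281,430);b=C(168,512)
print(c,C(133,406),C(467,406)); d=b-a; e=b-c
print(np.degrees(np.arctan2(d[1],d[0])),np.degrees(np.arctan2(e[1],e[0])))
E
```

```text
[ 0.43897292 -0.07996858  0.118     ] [ 0.41795836 -0.0799456   0.118     ] [ 0.45998996 -0.07999012  0.118     ]
-142.97262941510132 -140.18435141497056
```

```bash
python3 -m pendant '[[0,1,2,0],[30,0.3,0,0],[30,0,0,0],[30,0,0,0],[20,0,0,0],[13,0,0,0],[6,0,0,0],[0,0,0,0]]'
python3 -c "
from h import *
go(.439,-.08,.102,0)
snap('wrist','w2');snap('scene','s2');crop('s2',260,120,400,240,5,'c5')"
```

```text
clock: 4.25
position: [0.4393, -0.0803, 0.1024]
tool_rot: [1.908, 1.571, 0.337]
force: [0.1, -0.0, 0.1]
grip_width: 0.0643
clk 4.25 pos [ 0.4393 -0.0803  0.1024] yaw -0.03 q [-0.21  0.48  0.33  2.18 -0.31  0.52  0.35] F [ 0.1 -0.   0.1] w 0.0643
tool shift mm [ 0.4 -0.3 -0.3] turn -0.0
after turn shift [ 0.4 -0.3 -0.3]
```

View pics/w2.png

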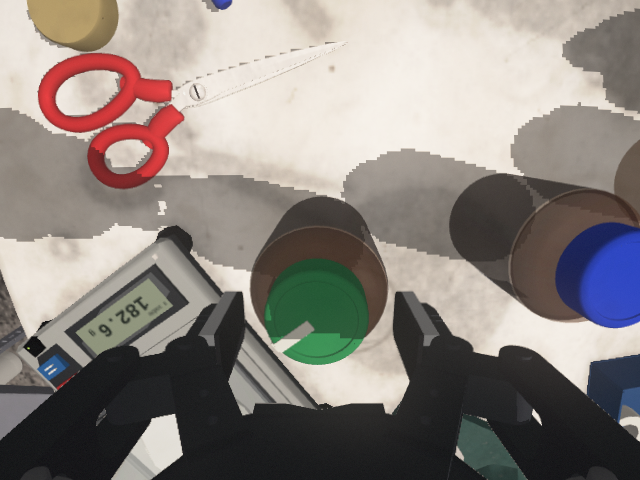

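View pics/c5.png

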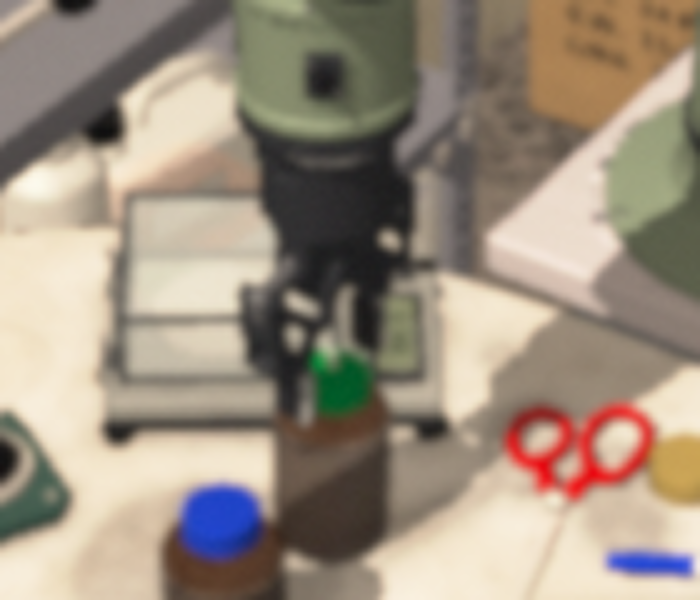

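The cap sits between the fingers (around pixel (318,312) in the wrist view), so I'll close on it.

```bash
python3 -m pendant '[[0,0,0,0],[0,0,0,0],[0,0,0,0],[0,0,0,0],[0,0,0,0]]' -1 50; python3 -c "
from h import *
snap('scene','s3');crop('s3',260,120,400,240,5,'c6')"
```

```text
clock: 4.97
position: [0.4397, -0.0803, 0.1031]
tool_rot: [1.781, 1.57, 0.209]
force: [-2.7, 1.2, 16.0]
grip_width: 0.0415
```

View pics/c6.png

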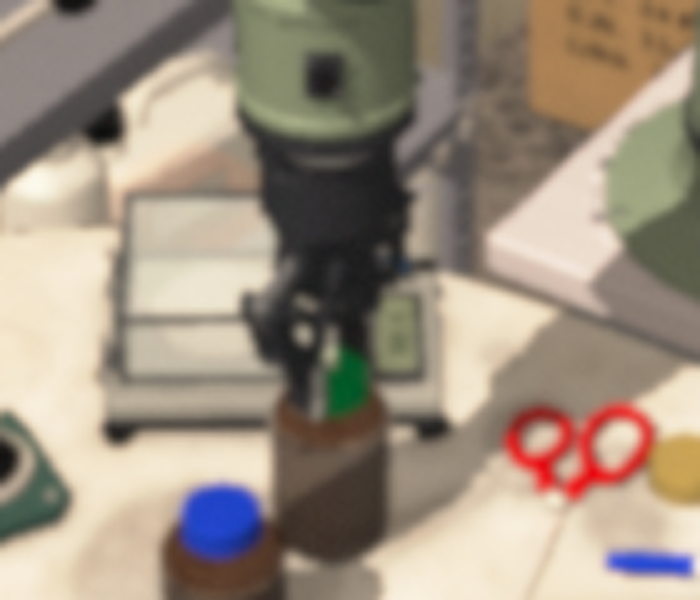

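```bash
python3 -m pendant '[[-2,0,0,0],[-2,0,0,0],[-4,0,0,0],[-8,0,0,0],[0,0,0,0]]'; python3 -c "
from h import *
go(.6358,.1972,.2)
snap('wrist','w4');snap('scene','s4');crop('s4',260,120,400,240,5,'c7')"
```

```text
clock: 5.65
position: [0.4396, -0.0803, 0.1189]
tool_rot: [1.593, 1.57, 0.021]
force: [0.1, 0.1, -2.8]
grip_width: 0.0411
clk 5.65 pos [ 0.4396 -0.0803  0.1189] yaw -0.03 q [-0.23  0.45  0.35  2.17 -0.29  0.56  0.34] F [ 0.1  0.1 -2.8] w 0.0411
tool shift mm [ -80.8  196.2 -277.6] turn None
```

View pics/c7.png

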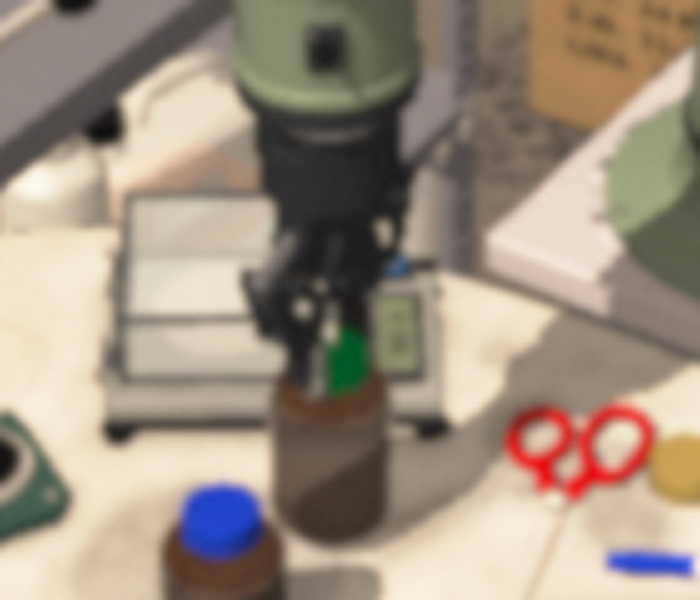

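View pics/w4.png

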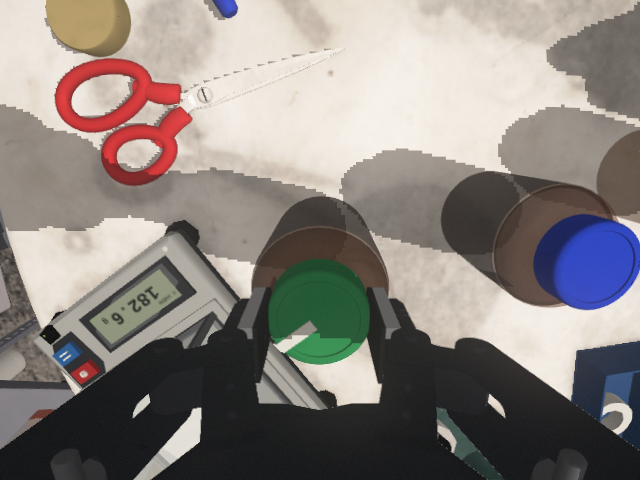

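```bash
python3 -m pendant '[[-20,0,0,0],[-20,5,-5,0],[0,20,-25,0],[0,25,-35,0],[0,25,-35,0],[0,25,-35,0],[0,25,-35,0],[0,25,-35,0],[0,25,-35,0],[0,15,-25,0],[0,6,-12,0],[0,0,0,0]]'; python3 -m pendant '[[0,0,0,6],[0,0,0,8],[0,0,0,6],[0,0,0,2.3],[0,0,0,0],[0,0,0,0]]'; python3 -c "
from h import *
go(.6358,.1972,.165,-22.3)
snap('wrist','w5');snap('scene','s5');snap('top','t5')"
```

```text
clock: 7.25
position: [0.635, 0.1967, 0.1578]
tool_rot: [-1.037, 1.57, -2.608]
force: [-1.2, -0.5, -2.9]
grip_width: 0.0411
clock: 8.0
position: [0.6353, 0.1963, 0.1584]
tool_rot: [-2.143, 1.571, 2.181]
force: [0.8, -1.0, -2.7]
grip_width: 0.0411
clk 8.0 pos [0.6353 0.1963 0.1584] yaw -22.26 q [-0.68  0.72  0.47  1.57 -0.38  0.95 -0.47] F [ 0.8 -1.  -2.7] w 0.0411
tool shift mm [-6.6  0.1 -1. ] turn 0.0
after turn shift [-6.6  0.1 -1. ]
```

View pics/w5.png

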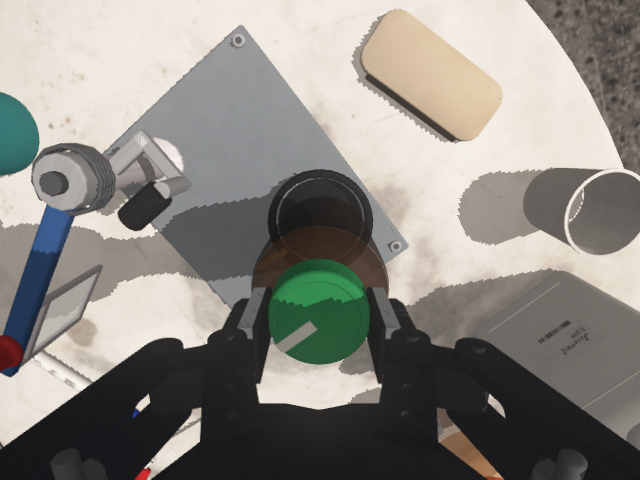

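View pics/s5.png

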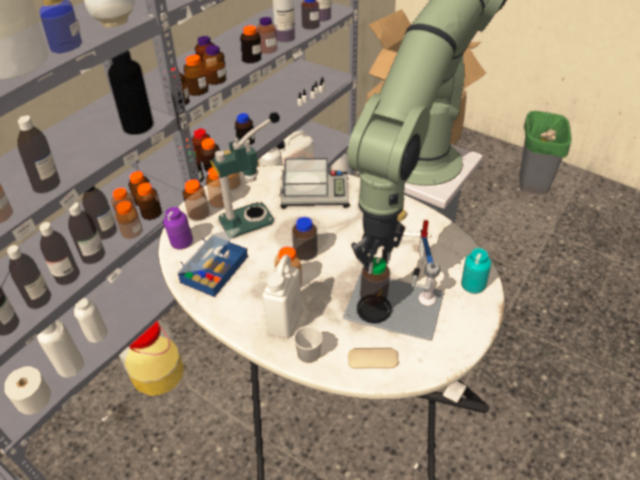

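View pics/t5.png

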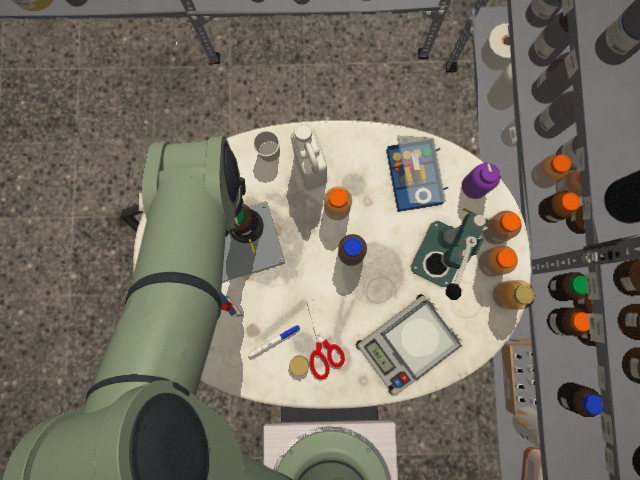

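```bash
python3 - <<'E'
from h import *
crop('w5',250,155,400,375,2.7,'c8')
E
```

```text
(no output)
```

View pics/c8.png

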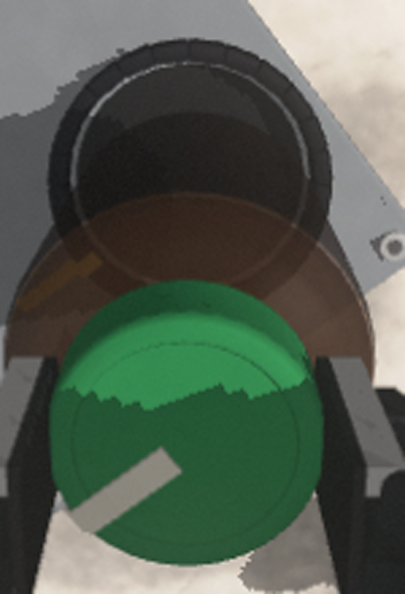

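```bash
python3 - <<'E'
from h import *
f=load('w5'); k=2.7
C=lambda x,y,z:at_z(f,x/k+250-.3,y/k+155-.3,z)[:2]
ang=lambda v:np.degrees(np.arctan2(v[1],v[0])).round(1)
z=.173
L,R=C(50,424,z),C(323,424,z);print('cap',(L+R)/2,np.linalg.norm(R-L),C(187,440-3,z),ang(C(82,522,z)-C(172,460,z)))
print('bottom/top rim',C(187,565,z))
# ring fit from rim points at z .018
pts=np.array([C(x,y,.018) for x,y in [(49,175),(332,175),(190,38),(95,75),(285,75),(60,225)]])
A=np.c_[2*pts,np.ones(len(pts))]; s=np.linalg.lstsq(A,(pts**2).sum(1),rcond=None)[0]; print('ring',s[:2],np.sqrt(s[2]+s[:2]@s[:2]))
print('mark',C(100,258,.007),C(22,302,.007),ang(C(22,302,.007)-C(100,258,.007)))
# base corners screws
for u,v in [(238,40),(396,246)]: print(at_z(f,u,v,.007))
E
```

```text
cap [0.6371877  0.19886693] 0.040975402311048376 [0.63644065 0.1968541 ] -164.5
bottom/top rim [0.62786552 0.17591307]
ring [0.63878173 0.19883709] 0.04299896299559164
mark [0.6009488  0.18385872] [0.57098454 0.17966306] -172.0
[0.63372921 0.35120591 0.007     ]
[0.69098616 0.15113457 0.007     ]
```

```bash
python3 -m pendant '[[0,1,-1.9,0],[10,0,0,0],[10,0,0,0],[8,0,0,0],[4,0,0,0],[0,0,0,0]]'; python3 -c "
from h import *
go(.637,.1977,.11,-22.3)
snap('scene','s6');crop('s6',330,220,470,340,5,'c9');snap('wrist','w6')"
```

```text
clock: 8.9
position: [0.6369, 0.1979, 0.126]
tool_rot: [-0.67, 1.57, -2.63]
force: [-1.1, -0.4, -1.9]
grip_width: 0.0413
clk 8.9 pos [0.6369 0.1979 0.126 ] yaw -22.33 q [-0.67  0.76  0.45  1.58 -0.39  0.9  -0.46] F [-1.1 -0.4 -1.9] w 0.0413
tool shift mm [16.   0.1  0.2] turn -0.0
after turn shift [16.   0.1  0.2]
```

View pics/c9.png

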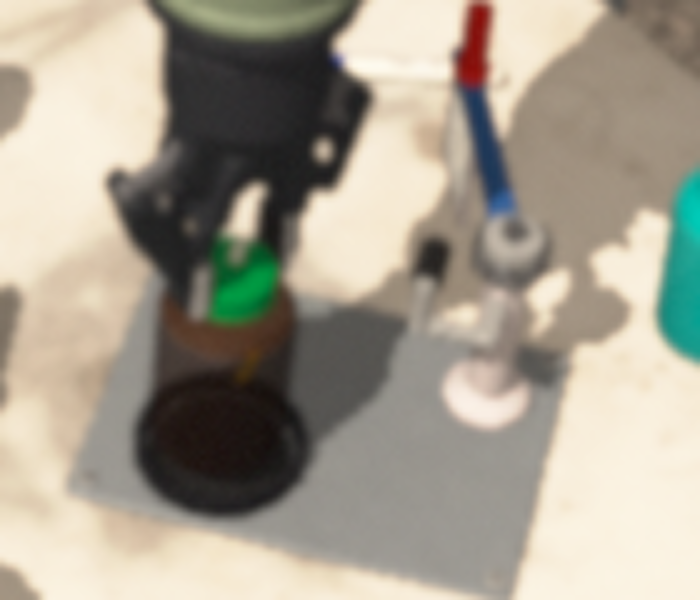

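View pics/w6.png

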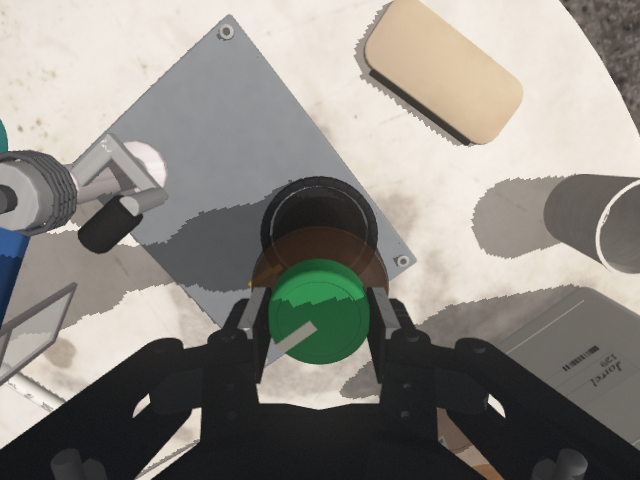

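```bash
python3 -m pendant '[[3,0,0,0],[3,0,0,0],[3,0,0,0],[0,0,0,0]]'; python3 -c "
from h import *
go(.637,.1977,.11,-22.3)"
```

```text
clock: 9.5
position: [0.6369, 0.1979, 0.117]
tool_rot: [-0.766, 1.57, -2.726]
force: [-0.3, -0.2, -3.0]
grip_width: 0.0407
clk 9.5 pos [0.6369 0.1979 0.117 ] yaw -22.33 q [-0.67  0.77  0.45  1.59 -0.4   0.88 -0.46] F [-0.3 -0.2 -3. ] w 0.0407
tool shift mm [7.  0.2 0.2] turn -0.0
after turn shift [7.  0.2 0.2]
```

```bash
python3 -m pendant '[[2,0,0,0],[2,0,0,0],[2,0,0,0],[0,0,0,0]]'; python3 -m pendant '[[1,0,0,0],[0,0,0,0]]';
```

```text
clock: 10.0
position: [0.6369, 0.1979, 0.1111]
tool_rot: [-0.918, 1.571, -2.878]
force: [0.2, 0.6, -1.7]
grip_width: 0.0412
clock: 10.25
position: [0.637, 0.1979, 0.1103]
tool_rot: [-0.404, 1.571, -2.365]
force: [-0.3, 0.4, -1.7]
grip_width: 0.0409
```

```bash
python3 -m pendant '[[1,0,0,0],[0,0,0,0],[0,0,0,0]]'; python3 -c "
from h import *
snap('scene','s7');crop('s7',330,220,470,340,5,'c10')"
```

```text
clock: 10.62
position: [0.6371, 0.198, 0.1094]
tool_rot: [2.204, 1.571, 0.244]
force: [0.1, -0.4, -1.3]
grip_width: 0.0412
```

View pics/c10.png

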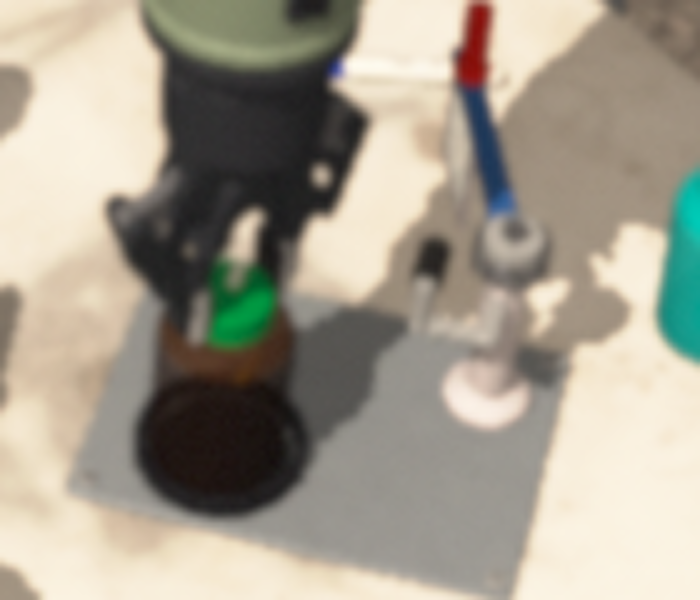

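```bash
python3 -m pendant '[[1,0,0,0],[0,0,0,0],[0,0,0,0]]';python3 -m pendant '[[1,0,0,0],[0,0,0,0],[0,0,0,0]]'
```

```text
clock: 11.05
position: [0.6373, 0.1982, 0.1092]
tool_rot: [2.699, 1.57, 0.738]
force: [-3.8, -0.4, 11.0]
grip_width: 0.0411
clock: 11.42
position: [0.6376, 0.1983, 0.1092]
tool_rot: [2.716, 1.569, 0.756]
force: [-7.9, 0.1, 24.1]
grip_width: 0.0413
```

```bash
python3 -m pendant '[[-1.8,0,0,0],[0,0,0,0]]';python3 -m pendant '[[0,0,0,0],[0,0,0,0],[0,0,0,0],[0,0,0,0]]' 0.5; python3 -c "
from h import *
snap('wrist','w8');crop('w8',230,160,410,380,2.7,'c11')
go(.637,.1977,.2,-22.3)"
```

```text
clock: 11.68
position: [0.6371, 0.198, 0.1093]
tool_rot: [2.538, 1.57, 0.577]
force: [-1.8, 0.9, 5.2]
grip_width: 0.0409
clock: 12.18
position: [0.637, 0.1979, 0.1091]
tool_rot: [0.42, 1.571, -1.54]
force: [0.2, -0.2, -0.3]
grip_width: 0.064
clk 12.225 pos [0.637  0.1979 0.109 ] yaw -22.33 q [-0.66  0.78  0.44  1.59 -0.4   0.87 -0.46] F [ 1.3 -0.1 -0.1] w 0.0642
tool shift mm [-91.    0.1   0.2] turn -0.0
after turn shift [-91.    0.1   0.2]
```

View pics/c11.png

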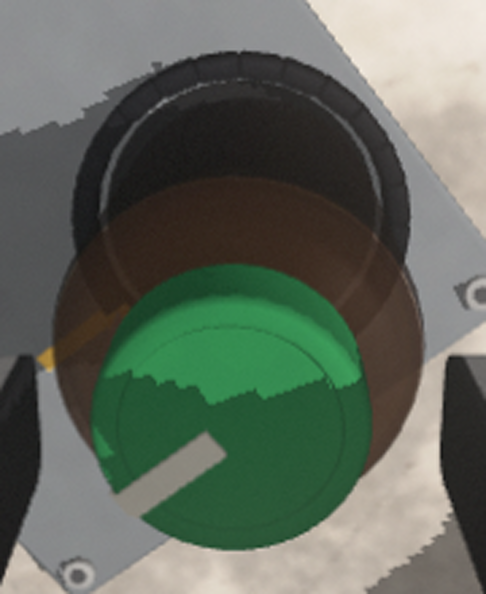

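```bash
python3 -m pendant '[[-10,0,0,0],[-25,0,0,0],[-30,0,0,0],[-30,0,0,0],[0,0,0,0]]'; python3 -c "
from h import *
snap('wrist','w9');crop('w9',150,100,450,350,2.6,'c12')
f=load('w9')
go(.437,.2207,.2,-22.3)"
```

```text
clock: 12.85
position: [0.6382, 0.1981, 0.2071]
tool_rot: [2.351, 1.567, 0.39]
force: [-0.1, 0.3, -0.2]
grip_width: 0.0641
clk 12.9 pos [0.6374 0.1981 0.2055] yaw -22.33 q [-0.69  0.67  0.5   1.52 -0.35  1.04 -0.5 ] F [ 0.3  0.3 -0.8] w 0.0641
tool shift mm [   5.2 -194.    55.2] turn -0.0
after turn shift [   5.5 -194.    55.1]
```

View pics/c12.png

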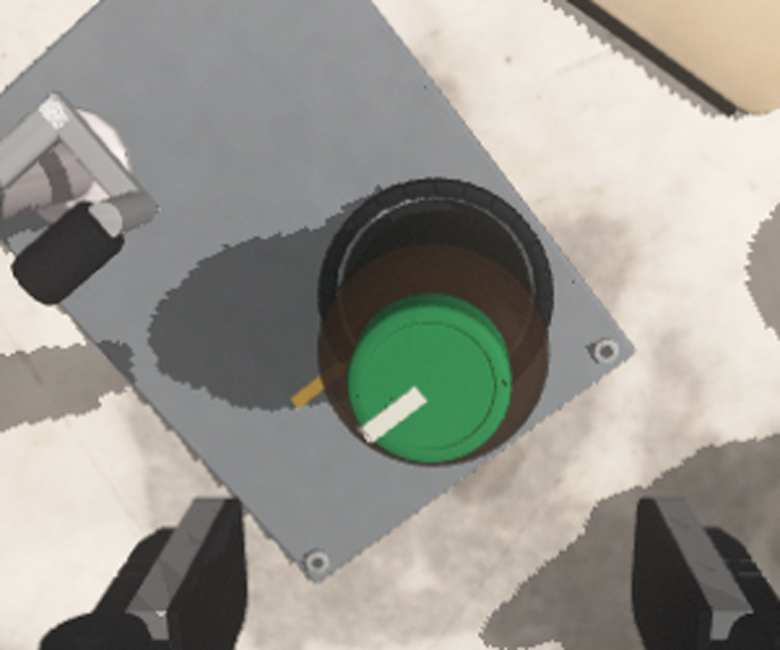

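View pics/w9.png

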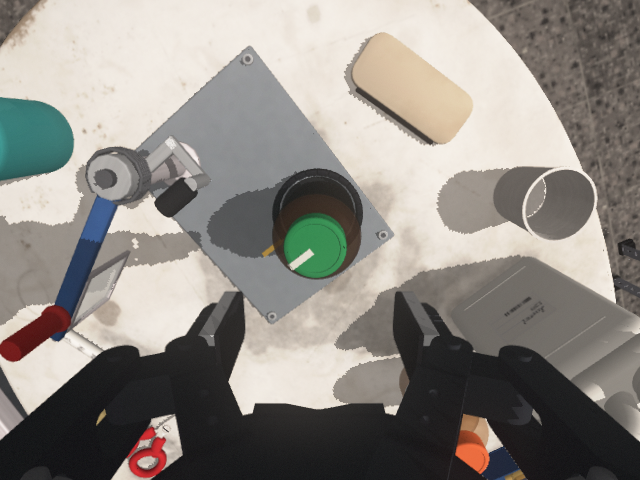

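```bash
python3 -m pendant '[[0,-15,5,0],[0,-30,8,0],[0,-35,10,0],[0,-35,10,0],[0,-35,10,0],[0,-30,8,0],[0,-14,4,0],[0,0,0,0],[0,0,0,0]]'; python3 -c "
from h import *
snap('wrist','w10');snap('top','t10')
go(.436,.2205,.2,-22.3)"
```

```text
clock: 14.02
position: [0.4376, 0.2207, 0.2041]
tool_rot: [1.636, 1.57, -0.325]
force: [-0.0, -0.4, 0.3]
grip_width: 0.0639
clk 14.125 pos [0.4375 0.2205 0.204 ] yaw -22.38 q [-1.01  0.39  0.54  2.   -0.27  0.82 -0.7 ] F [0.5 0.5 0.3] w 0.0642
tool shift mm [ 4.  -1.4  0.6] turn -0.1
after turn shift [ 4.  -1.4  0.6]
```

View pics/w10.png

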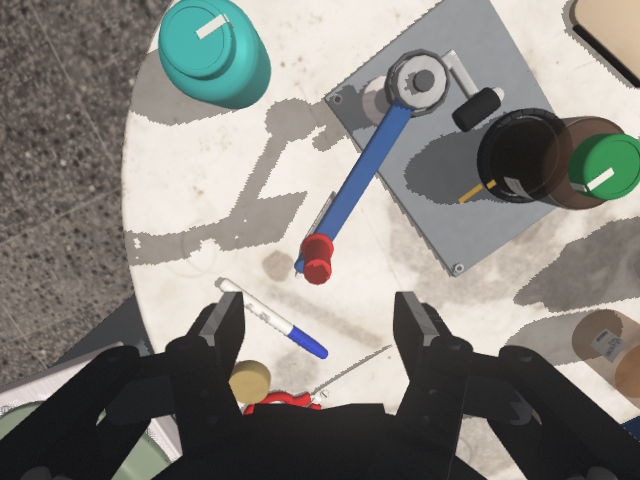

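View pics/t10.png

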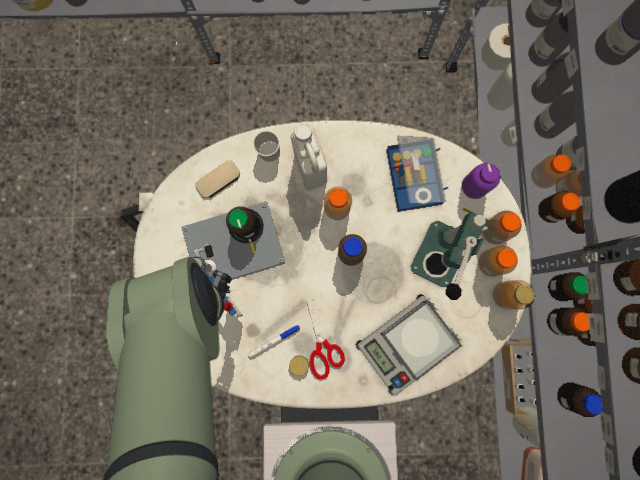

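```bash
python3 - <<'E'
from h import *
crop('t10',200,180,290,270,7,'c13')
f=load('w10'); print('knob',at_z(f,317,271,.165), 'LR',at_z(f,303,271,.165),at_z(f,331,271,.165))
E
```

```text
knob [0.43741265 0.2205866  0.165     ] LR [0.430259   0.22353626 0.165     ] [0.44456585 0.21763408 0.165     ]
```

View pics/c13.png

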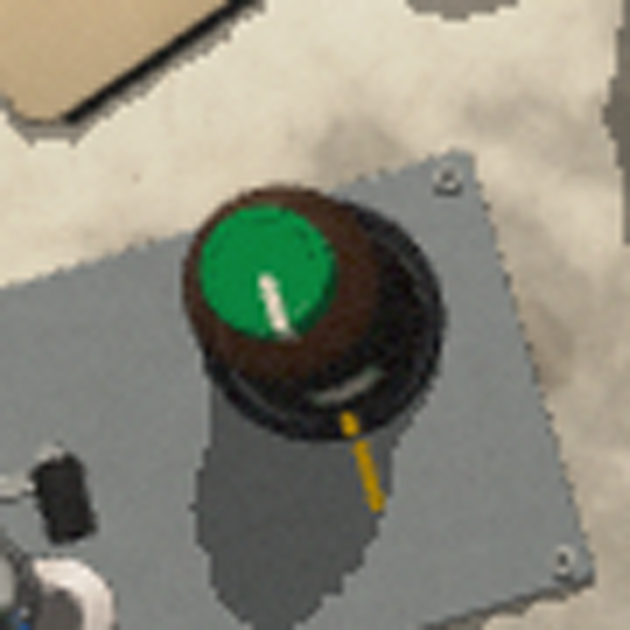

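```bash
python3 - <<'E'
from h import *
print(at_z(load('t10'),237.7,218.1,.124))
E
python3 -m pendant '[[20,0,0,0],[20,0,0,0],[20,0,0,0],[10,0,0,0],[3,0,0,0],[0,0,0,0]]'; python3 -c "
from h import *
snap('wrist','w11');snap('scene','s11');crop('s11',370,190,470,310,5,'c14')"
```

```text
[0.63517799 0.19715837 0.124     ]
clock: 14.88
position: [0.437, 0.2208, 0.1314]
tool_rot: [2.412, 1.57, 0.451]
force: [-0.4, -0.2, -0.0]
grip_width: 0.064
```

View pics/w11.png

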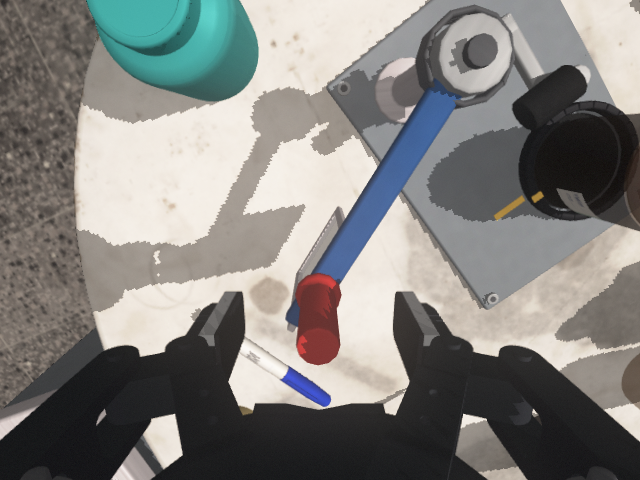

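View pics/c14.png

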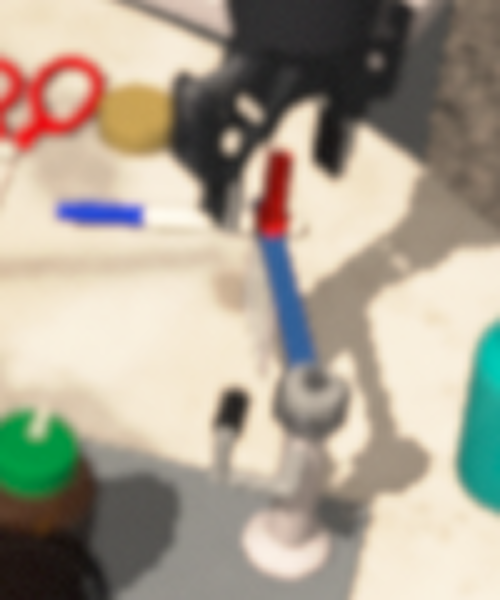

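```bash
python3 -m pendant '[[0,0,0,0],[0,0,0,0],[0,0,0,0],[0,0,0,0],[0,0,0,0],[0,0,0,0]]' -1 50; python3 - <<'E'
from h import *
go(.437,.2208,.1314,-22.3)
C=np.array([.5311+.0005,.2924+.0005]); 
k0=bot.observe()['position'][:2]; print(np.linalg.norm(k0-C),np.degrees(np.arctan2(*(k0-C)[::-1])))
a0=np.arctan2(*(k0-C)[::-1]); a1=np.radians(-74.3)
th=np.radians(-22.3); Y=np.array([np.cos(th),np.sin(th)]);Z=np.array([np.sin(th),-np.cos(th)])
N=20; p=k0; 
for i in range(1,N+1):
    a=a0+(a1-a0)*i/N; q=C+.12*np.array([np.cos(a),np.sin(a)]); d=(q-p)*1000; p=q; print(i,(Y@d).round(1),(Z@d).round(1),q.round(4))
E
```

```text
clock: 15.72
position: [0.4367, 0.2209, 0.1313]
tool_rot: [-3.142, 1.571, 1.181]
force: [-2.0, 0.2, 6.3]
grip_width: 0.0147
clk 15.725 pos [0.4367 0.2209 0.1313] yaw -22.33 q [-0.94  0.5   0.47  2.06 -0.36  0.66 -0.62] F [-2.   0.2  6.3] w 0.0147
tool shift mm [-0.1  0.3 -0. ] turn -0.0
after turn shift [-0.1  0.3 -0. ]
0.11911708047828583 -142.79410811769935
1 5.8 4.2 [0.4405 0.2148]
2 6.5 3.1 [0.4454 0.2095]
3 6.7 2.7 [0.4505 0.2045]
4 6.8 2.3 [0.4559 0.1998]
5 6.9 1.9 [0.4616 0.1954]
6 7.0 1.4 [0.4676 0.1914]
7 7.1 1.0 [0.4738 0.1878]
8 7.1 0.6 [0.4801 0.1845]
9 7.2 0.2 [0.4867 0.1816]
10 7.2 -0.3 [0.4934 0.1791]
11 7.1 -0.7 [0.5003 0.1771]
12 7.1 -1.1 [0.5073 0.1754]
13 7.0 -1.5 [0.5143 0.1741]
14 6.9 -1.9 [0.5215 0.1733]
15 6.8 -2.4 [0.5286 0.1729]
16 6.6 -2.8 [0.5358 0.173 ]
17 6.4 -3.1 [0.5429 0.1734]
18 6.2 -3.5 [0.5501 0.1743]
19 6.0 -3.9 [0.5571 0.1756]
20 5.8 -4.2 [0.5641 0.1774]
```

```bash
python3 -m pendant '[[-1,5.8,4,0],[0,6.5,3.1,0],[0,6.7,2.7,0],[0,6.8,2.3,0],[0,6.9,1.9,0],[0,7,1.4,0],[0,7.1,1,0],[0,7.1,0.6,0],[0,7.2,0.2,0],[0,7.2,-0.3,0],[0,0,0,0]]'; python3 -c "
from h import *
go(.4934,.1791,.1323,-22.3)
snap('wrist','w12')"
```

```text
clock: 17.1
position: [0.4918, 0.178, 0.1314]
tool_rot: [-0.774, 1.566, -2.734]
force: [-10.9, -4.7, 2.9]
grip_width: 0.0149
clk 17.1 pos [0.4918 0.178  0.1314] yaw -22.33 q [-0.79  0.55  0.46  1.97 -0.36  0.71 -0.5 ] F [-10.9  -4.7   2.9] w 0.0149
tool shift mm [-0.9  1.  -1.6] turn -0.0
after turn shift [-0.9  1.  -1.7]
```

View pics/w12.png

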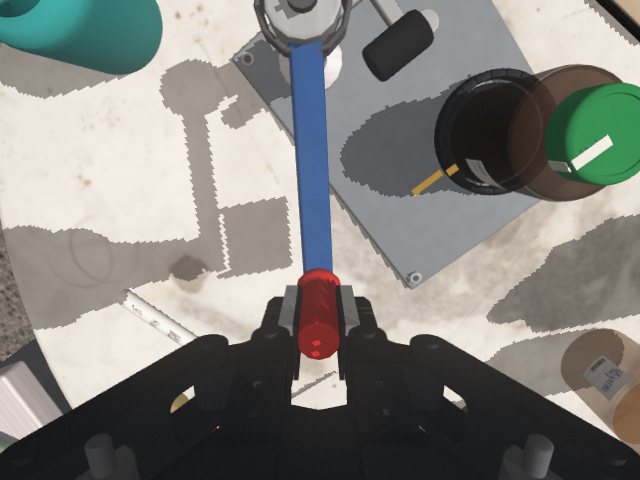

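```bash
python3 -m pendant '[[0,7,1,0],[0,7,-0.5,0],[0,7,-1.5,0],[0,7,-1.9,0],[0,7,-2.4,0],[0,6.6,-2.8,0],[0,6.4,-3.1,0],[0,0,0,0]]'; python3 -c "
from h import *
go(.5429,.1734,.1314,-22.3)
snap('wrist','w13')
o=bot.observe();k=o['position'][:2]-np.array([.5316,.2929]);print(np.linalg.norm(k),np.degrees(np.arctan2(k[1],k[0])))"
```

```text
clock: 18.15
position: [0.5407, 0.1703, 0.1314]
tool_rot: [-0.766, 1.567, -2.726]
force: [-9.2, -4.8, 2.9]
grip_width: 0.0143
clk 18.15 pos [0.5407 0.1703 0.1314] yaw -22.32 q [-0.73  0.61  0.45  1.86 -0.37  0.76 -0.46] F [-9.2 -4.8  2.9] w 0.0143
tool shift mm [ 0.   0.9 -3.7] turn -0.0
after turn shift [ 0.   0.9 -3.7]
0.12291030412882137 -85.82136368460209
```

View pics/w13.png

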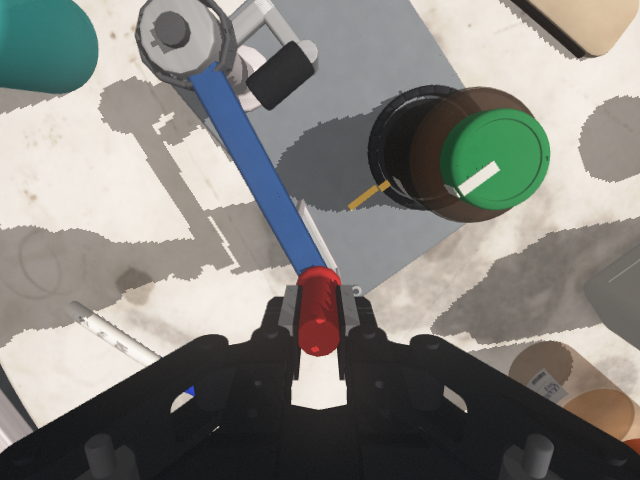

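```bash
python3 -m pendant '[[0,6,-3.3,0],[0,5.5,-3.5,0],[0,5,-3.5,0],[0,0,0,0],[0,0,0,0]]'; python3 -c "
from h import *
go(.5641,.1774,.1314,-22.3)
o=bot.observe();k=o['position'][:2]-np.array([.5311,.2924]);print(np.linalg.norm(k),np.degrees(np.arctan2(k[1],k[0])))"
```

```text
clock: 18.82
position: [0.5597, 0.1744, 0.1315]
tool_rot: [-1.009, 1.567, -2.97]
force: [-8.6, -0.5, 0.2]
grip_width: 0.0148
clk 18.825 pos [0.5597 0.1744 0.1315] yaw -22.3 q [-0.71  0.63  0.45  1.81 -0.37  0.79 -0.46] F [-8.6 -0.5  0.2] w 0.0148
tool shift mm [ 0.   3.  -4.4] turn -0.0
after turn shift [ 0.1  3.  -4.4]
0.12138369367381723 -76.3784260853465
```

```bash
python3 -m pendant '[[0,2.4,-2,0],[0,0,0,0],[0,0,0,0]]'; python3 -m pendant '[[0,2.4,-2,0],[0,0,0,0],[0,0,0,0]]';  python3 -c "
from h import *
o=bot.observe();k=o['position'][:2]-np.array([.5311,.2924]);print(np.linalg.norm(k),np.degrees(np.arctan2(k[1],k[0])))"
```

```text
clock: 19.2
position: [0.5624, 0.1751, 0.1315]
tool_rot: [-0.955, 1.567, -2.915]
force: [-10.7, -1.2, 2.1]
grip_width: 0.0146
clock: 19.58
position: [0.5647, 0.1756, 0.1314]
tool_rot: [-0.929, 1.565, -2.889]
force: [-16.4, -4.4, 6.6]
grip_width: 0.0145
0.12156306683835126 -73.93045438510381
```

```bash
python3 -m pendant '[[0,1.6,-1.2,0],[0,0,0,0],[0,0,0,0],[0,0,0,0]]';  python3 -c "
from h import *
o=bot.observe();k=o['position'][:2]-np.array([.5311,.2924]);print(np.linalg.norm(k),np.degrees(np.arctan2(k[1],k[0])))
snap('wrist','w14');snap('scene','s14');snap('top','t14');crop('s14',330,200,470,320,5,'c15')"
```

```text
clock: 20.08
position: [0.5653, 0.1757, 0.1313]
tool_rot: [-0.964, 1.562, -2.924]
force: [-27.0, -5.8, 15.1]
grip_width: 0.0142
0.12162300550563099 -73.68319670207742
```

View pics/w14.png

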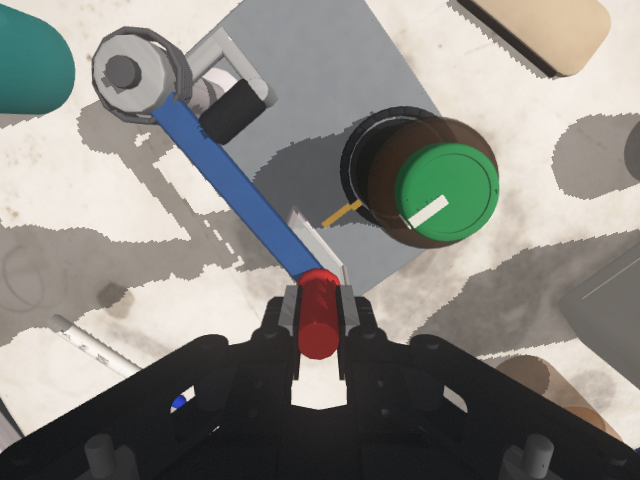

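View pics/c15.png

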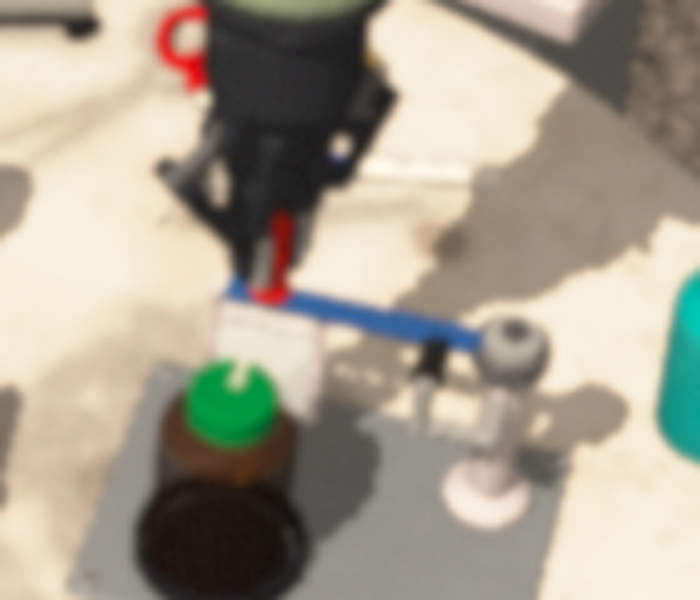

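```bash
python3 -m pendant '[[0,0,0,0],[0,0,0,0],[0,0,0,0],[0,0,0,0]]';  python3 -c "
from h import *
o=bot.observe();print(o['qd'].round(4),o['position'],o['force'])
job_done()"
```

```text
clock: 20.72
position: [0.5652, 0.1757, 0.1313]
tool_rot: [-0.958, 1.562, -2.918]
force: [-27.5, -7.1, 16.2]
grip_width: 0.0147
[-0.0001  0.0018  0.0004 -0.0006 -0.0005 -0.0005  0.0007] [0.56523389 0.17567909 0.13129525] [-27.47129831  -7.12634095  16.20914506]
the job is handed in; nothing more can be done
```

The job is handed in at about 20.7 s of the 48 s allowed, with the bottle in the nest and the gauge arm held at its stop. No verdict was reported.

**Bottle:** I gripped the green-capped bottle by the cap and turned it about 22° clockwise. I lowered it until the force showed it was seated on the nest floor, then let go. Afterwards:
- The cap centre measured (0.635, 0.197) in the top camera, within about 1 mm of that camera's nest centre.
- The stripe lined up with the yellow mark.
- I did not touch the two neighbour bottles.

**Gauge arm:** I gripped the red knob and swung the arm along its arc to the stop. The pictures show it against the black stop pad with the frame in front of the label. The tool was still, the fingers were closed on the knob (14.7 mm opening), and the push read about 27 N horizontally. The knob stood at about −73.7° around the pivot, against −74.3° expected at the stop.

**Disagreements in the checks:**
- The wrist and top cameras differed by about 3 mm on the nest centre. I placed the bottle between the two, and it went in without touching the rim.
- The knob's arc measured 121.6 mm from my pivot estimate instead of 120 mm.
- At the end there was also about 16 N of vertical force on the tool, probably the fingertips resting on the arm.

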